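Weigh a pan of tomatoes on the spring scale

ROBOT

A 6-joint arm with a two-finger parallel gripper is mounted at the origin on a cart in front of the work surface, level with it; the furniture and walls round the work are solid. World frame = base frame: x ahead of the robot, y to its left, z up, the work surface at z = 0. Lengths are in m, angles in rad, forces in N, time in s.
With the tool pointing down it reaches from about 0.35 to 0.975 m from the base axis. Payload 4.9 kg.
Tool frame: the origin (TCP) lies between the finger pads; the fingertips stand 25 mm ahead of it and the grasp point (between the pads) lies 6 mm ahead of it; z points along the fingers, y is the line along which they close (so a half turn about z gives the same grasp; the last joint's range is limited). The gripper opens to 85 mm and grips with 20 to 120 N. Pads are 22 mm wide; open, the fingers measure 114 mm over their backs; the gripper's body (76 mm by 85 mm) begins 54 mm behind the grasp point. The pads swing forward as they close: fully open they stand 13 mm farther back than shut.
Start: joints at [-1.343, 0.053, 1.613, -0, 1.476, -0.119], TCP at [0.212, -0.588, 0.256] pointing down, gripper open.
Joint ranges: [-3.01, 3.01], [-1.01, 2.22], [0.06, 2.58], [-1.02, 4.17], [0.09, 2.62], [-3.14, 3.14]. Speed limits (rad/s): [2.57, 2.57, 3.14, 3.14, 3.14, 3.14].

INTERFACE

Orientations are given as a unit quaternion [w, x, y, z].
In Python, from plant import manip gives the robot as it stands.
- The arm moves only by the shell command python3 -m inch 'ROWS'. ROWS is JSON, a list of rows, each a list of 3 entries, a list of its own where there are three numbers: the shift along the tool's x, y, z in m, then the turn, a rotation vector about the tool's x, y, z in rad, then the opening, from 0 (shut) to 1 (fully open). A call has 1 to 8 rows; each row shifts and turns the commanded pose from where the row before left it, along the tool's axes as they then stand; what a row does not reach is not made up. A row lasts 1/10 s, in which the tool goes at most 50 mm and 8.59 degrees, less where a joint would pass 70% of its speed; a pose out of reach is approached as far as the arm can. A call with a gripper value outside its range is refused whole. The fingers move at their own pace and stop on an object; the grip force is fixed at half the most. Time passes only in rows, so rows that do not move let the fingers close. It gives the time, the measured TCP pose, the force, the opening and the grip force at its end, in the units of the state.
- manip.state(): the state, without advancing time (a new reading comes with each control period).
- manip.grab_frame(name): name is "scene" or "top"; returns (picture, depth): 384x512x3 uint8, red, green, blue; 384x512 float32, m along the optical axis (not along the pixel's ray), 0 where there is no reading.
- manip.camera_params(name): a dict with "camera_matrix" (3x3 intrinsics, pixels), "k1" (the pictures are not rectified: a ray, as slopes to the right and down, at radius r is drawn at 1 + k1 r^2 times it, then the intrinsics apply), "rvec" (rotation vector, rad) and "tvec" (3), from world to camera coordinates, as OpenCV has them. Camera axes: x right, y down, z forward; pixel columns grow to the right and rows downward; lengths in m; the calibration is good to about 2 mm. A picture is of the moment at which its call begins. camera_params takes no time and is no camera call.
- manip.job_done(): hands the job in; it is judged then, once.
Trained networks look in the newest picture that a camera, given by its name, has taken for a name from the list of things; names that differ only in an ending like _2 or _b are one class to them, and where a whole thing is asked for, a point or a joint stands for the part that bears it (a point fixed in the world has none). Each returns a list of dicts, best first, with "score" (0 to 1); they miss things now and then, are a little off and sometimes report something else, mostly with a low value. They report only what shows in the picture. A call takes as long as a camera call.
- manip.look_for(camera, label): "point" ([x, y, z] in m, in world coordinates, good to about 4 mm: the middle of the surface that is visible of it).
The state is a dict: "time": time; "joint_pos": joint angles; "joint_vel": joint speeds; "joint_efforts": joint torques, N m; "tool_pos": TCP position; "tool_rot": TCP orientation; "contact_force": force on the tool from outside, world axes, zero at the start; "ft_torque": the same for the moment, N m; "gripper_width": opening from 0.0 (shut) to 1.0 (fully open); "grasp_force": force on a finger pad.
Only numpy, scipy, OpenCV 4.12 (cv2) and the standard library are available. Lean on these libraries where they do the work, as an engineer would, in place of code of your own. Each camera call takes 0.05 s, during which the arm holds its last target. There are 200 camera calls.

TASK

Lift the pan of tomatoes by the orange grip on its wire bail, keep it level, and hang the bail on the hook of the spring scale. Let it down slowly until the spring alone carries all of the pan's weight, and only then let go, so that the hook neither drops nor jumps and the pointer simply stays where it settled. Do not pull the scale down into its red overload mark, and leave the other things on the worktop where they are.

Things in the scene. Friction and masses are not known exactly. Their poses are not given: they have to be found in the camera images.
- grip (a point): Centre of the orange grip on the pan's bail: a block 24 mm (x) x 36 mm (y) x 36 mm (z) on a 10 mm stem, its centre 168 mm above the pan's underside and 36 mm straight above bail_bar. Axes as pan: z up, y along the bail's bar. 25 mm or more free on all sides for fingers.
- bail_bar (a point): Middle of the axis of the bail's cross bar, 132 mm above the pan's underside: the part that must sit on the hook. The bar runs along y, 8 mm round; here it rises in a 6 mm inverted-V kink (elsewhere 126 mm). Below it is a window, 92 mm wide and about 50 mm high down to the rim, through which the hook passes along the pan's x, from either side.
- pan: Small rectangular steel pan, 132 mm (x) x 108 mm (y), rim 70 mm high, with red tomatoes fixed inside below the rim and a steel wire bail (uprights at y = +-50 mm). Origin at the centre of its underside. All together 0.35 to 0.85 kg, different each time and not known beforehand.
- scale: Spring scale fixed to the worktop: aluminium column 60 x 90 mm, 326 mm high, black cap, on a grey base plate 130 x 150 mm; on its front a white strip with black ticks 10 mm apart and a red overload mark at the bottom. Origin at the worktop below the column's centre, z up; the front and the hook point along -x.
- hook_seat (a point): Where the axis of the bail's bar rests in the hook; moves with the hook; axes as scale. Empty: 270 mm high, 134 mm in front of the column's centre. 8 mm steel bar along -x, dipping 10 mm in a V trough here; its upturned tip ends 22 mm farther out, 10 mm above this point. The bar must cross the tip with its axis 16 mm or more above this point, then come down, square to the hook.
- scale_hook (a joint): Travel of the sprung hook and red pointer, m, down positive: 0 empty, 14 mm per newton of load (0.2 N starts it), red mark from 0.13, stop at 0.14. Lightly damped; faster than 0.08 m/s up or down counts as a drop or jump. While the pan is held the hook just follows the hand, so this does not tell the weight; the force left in the hand does.
- oil_bottle: Bystander: yellow squeeze bottle, 45 mm wide, 178 mm high; origin under its centre.
- jus_bottle: Bystander: brown squeeze bottle, 44 mm wide, 172 mm high; origin under its centre.
- shaker: Bystander: steel shaker with screw cap, 69 mm wide, 96 mm high; origin under its centre.
- timer: Bystander: red and white kitchen timer, 62 mm wide, 54 mm high; origin under its centre.
- bowl: Bystander: small steel bowl, 115 mm wide, 38 mm high; origin under its centre.

How it is judged:
On the way, in this order (a step that is already met when the one before it is completed fails the run):
1. the pan is lifted clear, its grip over 0.29 m high, while the hook is still empty (height (world z) of grip above 0.29 m and value of joint scale_hook below 0.01 m), for 0.1 s.
2. the bail is in the hook and the spring takes load (distance between bail_bar and hook_seat below 0.012 m and value of joint scale_hook above 0.02 m and contact force between pan and scale above 1 N), for 0.2 s.
At the end, for the whole second after the job is handed in: the pan hangs on the scale's hook, clear of the worktop, its bar within 12 mm of the hook's seat, tilted less than 0.2 rad; the hook is pulled down 20 to 130 mm and at rest (under 0.03 m/s), the pan moves less than 0.05 m/s (distance between bail_bar and hook_seat below 0.012 m and contact force between pan and scale above 2 N and value of joint scale_hook between 0.02 and 0.13 m and velocity of joint scale_hook between -0.03 and 0.03 m/s and height (world z) of pan above 0.004 m and angle between pan's own z axis and vertical below 0.2 rad and linear speed of pan below 0.05 m/s); the robot touches nothing.
It fails at once if the hook drops or jumps: moves faster than 0.08 m/s (velocity of joint scale_hook above 0.08 m/s or velocity of joint scale_hook below -0.08 m/s).
It fails at once if the hook is pulled into the red overload mark (0.13 m) (value of joint scale_hook above 0.13 m).
It fails at once if the pan presses on the scale with more than 20 N (contact force between pan and scale above 20 N).
It fails at once if the pan is tipped more than 0.5 rad (angle between pan's own z axis and vertical above 0.5 rad).
It fails at once if a bystander is moved more than 30 mm (distance of any of oil_bottle, jus_bottle, shaker, timer, bowl from where it was at the start of the episode above 0.03 m).
It also fails if it takes over 58 s, if anything falls off the work surface, if the arm or the gripper's body presses on something with over 40 N, if the wrist force passes 120 N, or if a joint passes its speed limit or range.

## Working session

There is one attempt and no reset: what is moved stays moved. The work goes in short steps, Python scripts to look and compute and a shell command to move; the robot and the scene stay as the last step left them, time stands still between calls to the robot, and variables do not carry over. Pictures are saved under pics/ and viewed, at most 10 in all, crops included, and the job is handed in when it is done.

```bash
mkdir -p pics; ls
cat > h.py <<'E'
import numpy as np, cv2
from plant import manip
def cam(n):
    p=manip.camera_params(n); R=cv2.Rodrigues(np.array(p["rvec"],float))[0]
    return np.array(p["camera_matrix"]),p["k1"],R,np.array(p["tvec"],float).ravel()
def cloud(n,d):
    K,k1,R,t=cam(n); h,w=d.shape; v,u=np.mgrid[:h,:w].astype(np.float32)
    s=cv2.undistortPoints(np.stack([u,v],-1).reshape(-1,1,2),K,np.array([k1,0,0,0,0.]))[:,0]
    P=np.c_[s,np.ones(len(s))]*d.reshape(-1,1)
    return ((P-t)@R).reshape(h,w,3)
def proj(n,P):
    p=manip.camera_params(n)
    return cv2.projectPoints(np.array(P,float).reshape(-1,1,3),np.array(p["rvec"],float),np.array(p["tvec"],float),np.array(p["camera_matrix"]),np.array([p["k1"],0,0,0,0.]))[0][:,0]
E
python3 - <<'E'
from h import *
print(manip.state())
for c in("scene","top"):
    im,d=manip.grab_frame(c); cv2.imwrite(f"pics/{c}0.png",im[:,:,::-1]); np.save(f"{c}.npy",d)
    for l in("grip","bail_bar","pan","scale","hook_seat","oil_bottle","jus_bottle","shaker","timer","bowl"):
        r=manip.look_for(c,l); print(c,l,[(np.round(x["point"],3).tolist(),round(x["score"],2)) for x in r[:2]])
E
```

```text
pics
{'time': 0.0, 'joint_pos': array([-1.34296938e+00,  5.33714333e-02,  1.61429557e+00, -3.95396755e-06,
        1.47598874e+00, -1.19024303e-01]), 'joint_vel': array([-1.63039641e-03,  1.32620542e-03,  1.85185327e-04, -1.17279342e-03,
       -1.07945607e-03, -3.77348951e-06]), 'joint_efforts': array([-6.24110453e-04, -3.93681800e+01, -3.70178998e+01, -2.64134751e-04,
        7.09562548e-03,  1.08489036e-06]), 'tool_pos': array([ 0.212317  , -0.58722636,  0.25505299]), 'tool_rot': array([-1.02991022e-03,  9.84998873e-01,  1.72557687e-01, -5.80546408e-05]), 'contact_force': array([0.78238198, 0.46608649, 0.15005352]), 'ft_torque': array([ 0.00562548, -0.02790294, -0.0124192 ]), 'grasp_force': 0.0, 'gripper_width': 0.9963735091123772}
scene grip [([0.495, -0.376, 0.07], 0.68)]
scene bail_bar [([0.496, -0.378, 0.068], 0.59), ([0.592, -0.02, 0.272], 0.46)]
scene pan [([0.489, -0.377, 0.072], 0.9)]
scene scale [([0.638, 0.027, 0.168], 0.84), ([0.635, -0.367, 0.089], 0.32)]
scene hook_seat [([0.592, -0.018, 0.272], 0.49)]
scene oil_bottle [([0.608, -0.273, 0.075], 0.91)]
scene jus_bottle [([0.634, -0.363, 0.094], 0.66)]
scene shaker [([0.631, -0.477, 0.062], 0.71)]
scene timer [([0.334, 0.217, 0.038], 0.92), ([0.605, -0.27, 0.074], 0.37)]
scene bowl [([0.392, 0.379, 0.015], 0.84)]
top grip [([0.476, -0.395, 0.057], 0.92), ([0.373, 0.397, 0.013], 0.5)]
top bail_bar [([0.478, -0.39, 0.058], 0.65), ([0.375, 0.397, 0.012], 0.48)]
top pan [([0.477, -0.392, 0.059], 0.76)]
top scale [([0.645, -0.012, 0.266], 0.59), ([0.643, -0.368, 0.122], 0.21)]
top hook_seat [([0.589, -0.025, 0.27], 0.7)]
top oil_bottle [([0.616, -0.279, 0.13], 0.61)]
top jus_bottle [([0.645, -0.368, 0.122], 0.66)]
top shaker [([0.642, -0.489, 0.095], 0.87)]
top timer [([0.356, 0.196, 0.046], 0.64)]
top bowl [([0.476, -0.392, 0.057], 0.75), ([0.376, 0.397, 0.012], 0.63)]
```

View pics/scene0.png

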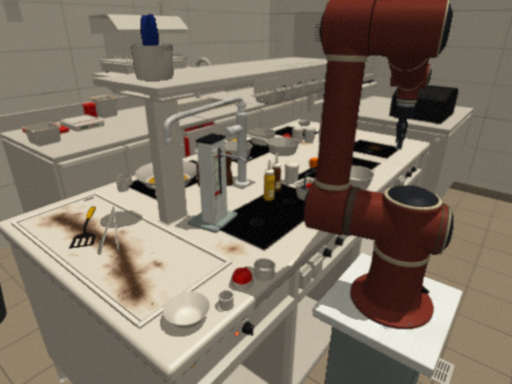

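View pics/top0.png

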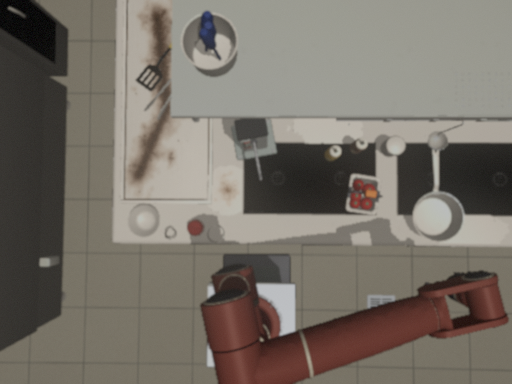

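Run:
```python
from h import *
for c in("scene","top"):
    im=cv2.imread(f"pics/{c}0.png"); d=np.load(f"{c}.npy"); P=cloud(c,d); hsv=cv2.cvtColor(im,cv2.COLOR_BGR2HSV)
    print(c,"campos",-cam(c)[2].T@cam(c)[3])
    ok=d>0
    m=ok&(hsv[...,0]>5)&(hsv[...,0]<20)&(hsv[...,1]>150)&(hsv[...,2]>120)&(P[...,2]>.12)&(P[...,2]<.2)
    n,l,s,_=cv2.connectedComponentsWithStats(m.astype(np.uint8))
    for i in range(1,n):
        if s[i,4]>15:
            q=P[l==i]; print("orange",s[i],np.median(q,0),np.percentile(q,3,0),np.percentile(q,97,0))
            t=q[q[:,2]>np.percentile(q[:,2],95)-.006]; print(" top",t.mean(0),cv2.minAreaRect((t[:,:2]*1000).astype(np.float32)))
    # scale cap top and hook
    for nm,lo,hi,x0,x1 in(("cap",.31,.36,.5,.95),):
        m=ok&(P[...,2]>lo)&(P[...,2]<hi)&(P[...,0]>x0)&(P[...,1]>-.2)&(P[...,1]<.25); q=P[m]
        if len(q): print(nm,len(q),q.mean(0),cv2.minAreaRect((q[:,:2]*1000).astype(np.float32)))
    m=ok&(P[...,2]>.225)&(P[...,2]<.31)&(np.hypot(P[...,0]-.6,P[...,1]+.02)<.15); q=P[m]; print("hookreg",len(q))
    if c=="top":
        for r in q[::max(1,len(q)//60)]: print(np.round(r,3))
    # pan rim
    m=ok&(P[...,2]>.06)&(P[...,2]<.08)&(np.hypot(P[...,0]-.477,P[...,1]+.392)<.12); q=P[m]
    print("rim",len(q),cv2.minAreaRect((q[:,:2]*1000).astype(np.float32)))
```

```text
scene campos [-0.16545609  0.80229164  0.66412561]
orange [310 158   8   7  32] [ 0.46858079 -0.38211309  0.18312258] [ 0.46422932 -0.39980791  0.1686617 ] [ 0.48220172 -0.37461423  0.18877885]
 top [ 0.47146432 -0.38555992  0.18642839] ((470.68829345703125, -387.2538757324219), (29.39906120300293, 15.306660652160645), 50.84694290161133)
cap 904 [1.16778378 0.02135101 0.33253973] ((1670.3636474609375, -16.2559814453125), (223.3254852294922, 2089.424560546875), 85.94889831542969)
hookreg 725
rim 120 ((515.9724731445312, -387.1033935546875), (72.38552856445312, 125.24070739746094), 17.602642059326172)
top campos [ 0.44306392 -0.05803575  1.63595378]
orange [366 189   9   6  25] [ 0.48182992 -0.38290331  0.1856008 ] [ 0.47452339 -0.4006933   0.1768229 ] [ 0.48609976 -0.37450271  0.18938776]
 top [ 0.48115407 -0.38284084  0.18651096] ((478.89727783203125, -384.55853271484375), (21.944978713989258, 16.521934509277344), 80.37593841552734)
cap 648 [ 6.64400423e-01 -6.40974443e-04  3.26170293e-01] ((659.64990234375, 53.31398391723633), (66.44529724121094, 218.71302795410156), 2.7920961380004
[... 1011 characters left out ...]
]
[ 0.604 -0.02   0.274]
[ 0.598 -0.017  0.273]
[ 0.595 -0.02   0.271]
[ 0.592 -0.02   0.273]
[ 0.588 -0.02   0.274]
[ 0.585 -0.023  0.272]
[ 0.579 -0.02   0.275]
[ 0.576 -0.02   0.273]
[ 0.573 -0.02   0.272]
[ 0.57  -0.023  0.275]
[ 0.567 -0.026  0.274]
[ 0.564 -0.029  0.271]
[ 0.561 -0.029  0.268]
[ 0.558 -0.03   0.274]
[ 0.555 -0.03   0.273]
[ 0.549 -0.026  0.269]
[ 0.546 -0.029  0.268]
[ 0.543 -0.029  0.263]
[ 0.54  -0.03   0.268]
[ 0.536 -0.033  0.267]
[ 0.53  -0.03   0.272]
[ 0.527 -0.03   0.272]
[ 0.524 -0.03   0.275]
[ 0.521 -0.03   0.273]
[ 0.517 -0.033  0.28 ]
[ 0.514 -0.036  0.277]
rim 446 ((474.84375, -390.0248107910156), (110.03172302246094, 135.355224609375), 80.90750122070312)
```

The scene view shows the scale column at (213,180) with its hook pointing left and slightly towards the robot. In the top view the pan is at (363,194) with its orange grip at (372,194), and the scale is at (252,135) with its hook tip at (260,178). Next I'll refine the poses and check the shelf height.

```bash
python3 - <<'E'
from h import *
from scipy.optimize import least_squares
d=np.load("top.npy");P=cloud("top",d);ok=d>0
X,Y,Z=P[...,0],P[...,1],P[...,2]
sh=P[ok&(Z>.4)&(X>.5)&(Y<.5)&(Y>-.8)];print("shelf",np.percentile(sh,[1,50,99],axis=0).round(3).tolist())
q=P[ok&(Z>.315)&(Z<.36)&(X>.55)&(X<.78)&(abs(Y)<.12)];print("cap",len(q),q.mean(0),cv2.minAreaRect((q[:,:2]*1000).astype(np.float32)))
b=P[ok&(Z>.004)&(Z<.04)&(X>.55)&(X<.8)&(abs(Y)<.13)];print("base",len(b),cv2.minAreaRect((b[:,:2]*1000).astype(np.float32)))
h=P[ok&(Z>.258)&(Z<.3)&(X>.45)&(X<.622)&(Y>-.06)&(Y<.0)];vx,vy,x0,y0=cv2.fitLine(h[:,:2].astype(np.float32),cv2.DIST_HUBER,0,.001,.001).ravel()
v=np.array([vx,vy])*np.sign(vx);s=(h[:,:2]-[x0,y0])@v;print("hook yaw",np.degrees(np.arctan2(v[1],v[0])),"tip",[x0,y0]+v*s.min(),"seat~",[x0,y0]+v*(s.min()+.024))
# scene hook
d=np.load("scene.npy");P=cloud("scene",d);X,Y,Z=P[...,0],P[...,1],P[...,2]
h=P[(d>0)&(Z>.25)&(Z<.3)&(X>.45)&(X<.615)&(Y>-.06)&(Y<.01)]
if len(h)>5:
  vx,vy,x0,y0=cv2.fitLine(h[:,:2].astype(np.float32),cv2.DIST_HUBER,0,.001,.001).ravel();v=np.array([vx,vy])*np.sign(vx);s=(h[:,:2]-[x0,y0])@v
  print("scene hook",len(h),np.degrees(np.arctan2(v[1],v[0])),"tip",[x0,y0]+v*s.min(),h[np.argsort(h[:,0])[:4]].round(3))
E
python3 - <<'E'
import cv2
a=cv2.imread("pics/top0.png")
cv2.imwrite("pics/crop1.png",cv2.hconcat([cv2.resize(a[110:200,215:295],(400,450),interpolation=2),cv2.resize(a[150:240,325:405],(400,450),interpolation=2)]))
E
```

```text
shelf [[0.663, -0.656, 0.458], [0.805, -0.249, 0.51], [0.958, 0.184, 0.666]]
cap 630 [ 0.66388857 -0.00500759  0.32545832] ((667.0474243164062, -5.799419403076172), (65.01544189453125, 93.48878479003906), 11.02877426147461)
base 962 ((652.0380859375, -1.03656005859375), (203.3740692138672, 258.2080993652344), 0.2306576669216156)
hook yaw 10.751873 tip [ 0.51414521 -0.03491117] seat~ [ 0.53772387 -0.03043382]
scene hook 71 10.14344 tip [ 0.51354186 -0.03490411] [[ 0.514 -0.037  0.281]
 [ 0.514 -0.037  0.278]
 [ 0.514 -0.032  0.276]
 [ 0.514 -0.032  0.283]]
```

View pics/crop1.png

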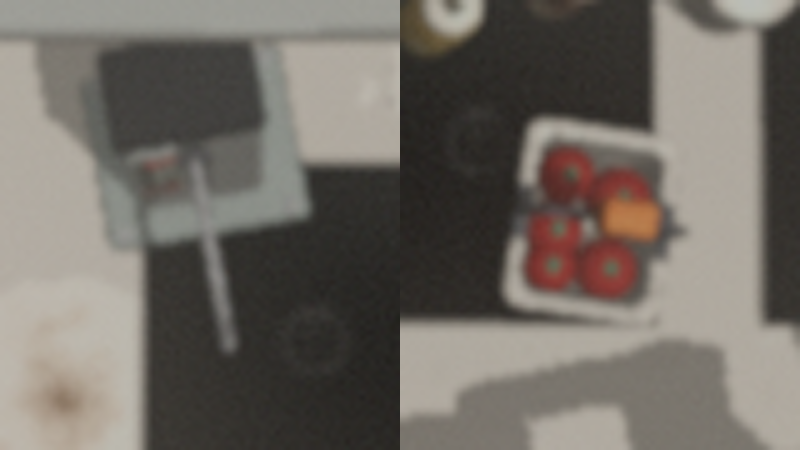

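The crop shows the hook tip at (230,348) and the pan's grip at (631,220). The pan is yawed about -10° and the hook axis about +10.7°.

```bash
cat >> h.py <<'E'
from scipy.spatial.transform import Rotation as Ro
def togo(goal,yaw):
    s=manip.state();q=s["tool_rot"];R=Ro.from_quat([q[1],q[2],q[3],q[0]])
    ps=np.radians(yaw);T=Ro.from_matrix(np.array([[np.cos(ps),np.sin(ps),0],[np.sin(ps),-np.cos(ps),0],[0,0,-1]]))
    print("t",round(s["time"],2),"tcp",s["tool_pos"].round(4),"F",s["contact_force"].round(2),"w",round(s["gripper_width"],3))
    print("rotvec tool",(R.inv()*T).as_rotvec().round(4),"shift tool now",R.inv().apply(np.array(goal)-s["tool_pos"]).round(4),"shift after turn",T.inv().apply(np.array(goal)-s["tool_pos"]).round(4))
E
python3 - <<'E'
from h import *
im=cv2.imread("pics/top0.png");hsv=cv2.cvtColor(im,cv2.COLOR_BGR2HSV)[184:204,360:384]
m=((hsv[...,0]>8)&(hsv[...,0]<22)&(hsv[...,1]>120)&(hsv[...,2]>130)).astype(np.uint8)
r=cv2.minAreaRect(np.argwhere(m)[:,::-1].astype(np.float32));print(r)
c=np.argwhere(m).mean(0)[::-1]+[360,184];print(c)
for gx in(.470,.475,.48):print(gx,proj("top",[[gx,-.385,.186]]),proj("top",[[gx,-.39,.186]]))
togo([.478,-.388,.26],-10)
E
python3 -m inch '[[[0,0,0],[0,0,0.13],1],[[0,0,0],[0,0,0.13],1],[[0,0,0],[0,0,0.13],1],[[0,0,0],[0,0,0.13],1]]'
python3 -c "
from h import *
togo([.478,-.388,.26],-10)"
```

```text
((10.899999618530273, 9.199999809265137), (10.60660171508789, 7.495331764221191), 8.13010311126709)
[370.96202532 193.18987342]
0.47 [[369.3756378  194.68111836]] [[370.93905325 194.69034048]]
0.475 [[369.36827859 193.13384464]] [[370.93146107 193.14283956]]
0.48 [[369.36100284 191.58703375]] [[370.92395356 191.59580163]]
t 1.1 tcp [ 0.2124 -0.5878  0.2563] F [-0.18  0.36  0.1 ] w 1.003
rotvec tool [-0.     -0.      0.5213] shift tool now [ 0.3177 -0.0976 -0.0037] shift after turn [ 0.2269 -0.2429 -0.0037]
time: 1.5
tool_pos: [0.2124, -0.5878, 0.2563]
tool_rot: [0.0, 0.996, -0.089, -0.0]
contact_force: [-0.1, -0.1, -0.8]
gripper_width: 1.005
grasp_force: 0.0
t 1.5 tcp [ 0.2124 -0.5878  0.2563] F [-0.13 -0.13 -0.79] w 1.005
rotvec tool [ 0.     0.    -0.004] shift tool now [ 0.2259 -0.2437 -0.0037] shift after turn [ 0.2268 -0.2428 -0.0037]
```

```bash
python3 -m inch '[[[0.025,-0.027,0],[0,0,0],1],[[0.033,-0.036,0],[0,0,0],1],[[0.033,-0.036,0],[0,0,0],1],[[0.033,-0.036,0],[0,0,0],1],[[0.033,-0.036,0],[0,0,0],1],[[0.033,-0.036,0],[0,0,0],1],[[0.0335,-0.034,0],[0,0,0],1],[[0,0,0],[0,0,0],1]]'
python3 -c "
from h import *
togo([.475,-.390,.178],-10)
im,d=manip.grab_frame('scene');cv2.imwrite('pics/s1.png',cv2.resize(im[110:230,260:420,::-1],(800,600),interpolation=2))"
```

```text
time: 2.3
tool_pos: [0.4778, -0.3853, 0.2564]
tool_rot: [-0.001, 0.997, -0.083, 0.001]
contact_force: [-0.7, -0.5, -0.6]
gripper_width: 0.997
grasp_force: 0.0
t 2.3 tcp [ 0.4778 -0.3853  0.2564] F [-0.74 -0.49 -0.58] w 0.997
rotvec tool [-0.0013 -0.0013  0.0079] shift tool now [-0.0021  0.0052  0.0784] shift after turn [-0.0019  0.0051  0.0784]
```

View pics/s1.png

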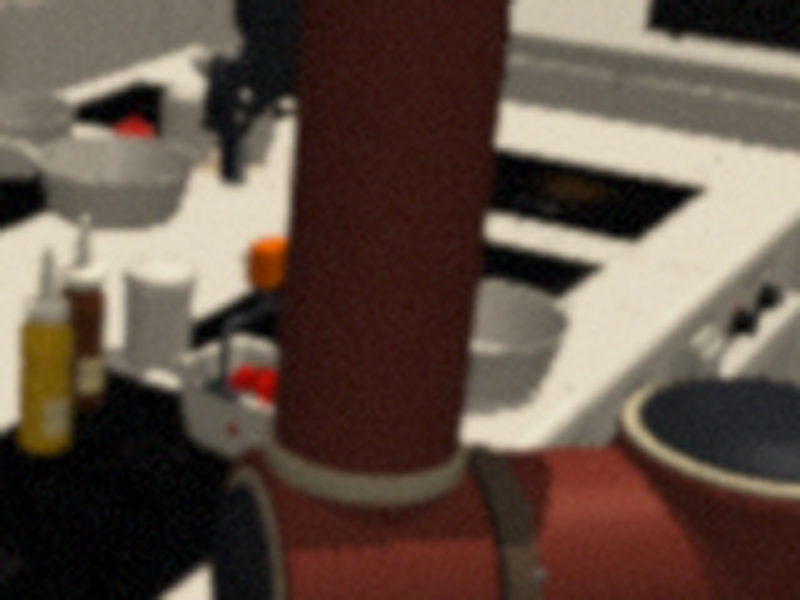

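The view from close by shows one open finger at (232,170) above and behind the orange grip at (268,262); the upper arm hides the other. There is nothing else in the way, so I'll descend.

```bash
python3 -m inch '[[[-0.002,0.005,0.01],[0,0,0.008],1],[[0,0,0.018],[0,0,0],1],[[0,0,0.018],[0,0,0],1],[[0,0,0.018],[0,0,0],1],[[0,0,0.0145],[0,0,0],1],[[0,0,0],[0,0,0],1]]'
python3 -c "
from h import *
togo([.475,-.390,.178],-10)"
python3 -m inch '[[[0,0,0],[0,0,0],0],[[0,0,0],[0,0,0],0],[[0,0,0],[0,0,0],0],[[0,0,0],[0,0,0],0],[[0,0,0],[0,0,0],0],[[0,0,0],[0,0,0],0],[[0,0,0],[0,0,0],0],[[0,0,0],[0,0,0],0]]'
```

```text
time: 2.95
tool_pos: [0.4689, -0.3933, 0.1742]
tool_rot: [-0.002, 0.996, -0.092, -0.002]
contact_force: [0.1, 1.0, -0.5]
gripper_width: 1.004
grasp_force: 0.0
t 2.95 tcp [ 0.4689 -0.3933  0.1742] F [ 0.11  0.96 -0.51] w 1.004
rotvec tool [-0.0032  0.0047 -0.009 ] shift tool now [ 0.0054 -0.0044 -0.0038] shift after turn [ 0.0054 -0.0043 -0.0038]
time: 3.75
tool_pos: [0.4721, -0.3936, 0.1793]
tool_rot: [0.0, 0.996, -0.09, 0.001]
contact_force: [1.0, 2.9, 6.2]
gripper_width: 0.41
grasp_force: 61.7
```

```bash
python3 -m inch '[[[0,0,-0.005],[0,0,0],0],[[0,0,-0.015],[0,0,0],0],[[0,0,-0.02],[0,0,0],0],[[0,0,-0.02],[0,0,0],0],[[0,0,-0.02],[0,0,0],0],[[0,0,-0.02],[0,0,0],0],[[0,0,-0.015],[0,0,0],0],[[0,0,0],[0,0,0],0]]'
python3 -m inch '[[[0,0,-0.02],[0,0,0],0],[[0,0,-0.03],[0,0,0],0],[[0,0,-0.03],[0,0,0],0],[[0,0,-0.03],[0,0,0],0],[[0,0,-0.015],[0,0,0],0],[[0,0,0],[0,0,0],0],[[0,0,0],[0,0,0],0],[[0,0,0],[0,0,0],0]]'
python3 - <<'E'
from h import *
fs=[]
for c in("scene","top","top"):
    im,d=manip.grab_frame(c);cv2.imwrite(f"pics/{c}2.png",im[:,:,::-1]);fs.append(manip.state()["contact_force"])
    print(c,[(np.round(x["point"],3).tolist(),round(x["score"],2)) for x in manip.look_for(c,"grip")[:2]])
    P=cloud(c,d);Z=P[...,2]
    for nm,o in(("rim",-.098),("low",-.16)):pass
    q=P[(d>0)&(np.hypot(P[...,0]-.472,P[...,1]+.394)<.12)&(Z>.2)&(Z<.27)]
    if len(q)>20:print(c,"panpts",len(q),np.percentile(q[:,2],[2,50,98]),cv2.minAreaRect((q[:,:2]*1000).astype(np.float32)))
print(np.mean(fs,0));s=manip.state();print(s["ft_torque"]);togo([.5355,-.031,.4],10.7)
E
```

```text
time: 4.55
tool_pos: [0.4719, -0.3943, 0.2956]
tool_rot: [0.002, 0.996, -0.091, 0.002]
contact_force: [1.4, -0.7, -5.8]
gripper_width: 0.412
grasp_force: 60.7
time: 5.35
tool_pos: [0.4709, -0.3931, 0.4145]
tool_rot: [-0.002, 0.996, -0.09, -0.002]
contact_force: [0.3, -0.3, -7.2]
gripper_width: 0.413
grasp_force: 61.3
scene [([0.481, -0.356, 0.292], 0.79)]
scene panpts 111 [0.24209357 0.25666124 0.26899152] ((479.9268493652344, -356.783203125), (13.365287780761719, 88.96875), 78.52149963378906)
top [([0.497, -0.391, 0.297], 0.78)]
top panpts 53 [0.23608788 0.25408231 0.26972223] ((472.9781494140625, -393.6787109375), (68.46939086914062, 108.4039077758789), 83.3189926147461)
top [([0.495, -0.39, 0.299], 0.6)]
top panpts 45 [0.23501089 0.25332948 0.26808552] ((475.04083251953125, -391.4571533203125), (70.4919662475586, 103.85147094726562), 82.16400909423828)
[ 0.05755017  0.18948914 -5.42853684]
[-0.06163965  0.05000468 -0.01271874]
t 5.65 tcp [ 0.4712 -0.3934  0.4171] F [-0.14  0.77 -5.11] w 0.411
rotvec tool [-0.0008  0.0007 -0.3679] shift tool now [-0.002  -0.368   0.0173] shift after turn [ 0.1305 -0.3442  0.0171]
```

```bash
python3 -m inch '[[[0,0,0],[0,0,-0.04],0],[[0,0,0],[0,0,-0.06],0],[[0,0,0],[0,0,-0.06],0],[[0,0,0],[0,0,-0.06],0],[[0,0,0],[0,0,-0.06],0],[[0,0,0],[0,0,-0.05],0],[[0,0,0],[0,0,-0.038],0],[[0,0,0],[0,0,0],0]]'
python3 -c "
from h import *
togo([.386,-.0595,.417],10.7)"
```

```text
time: 6.45
tool_pos: [0.4713, -0.3935, 0.4177]
tool_rot: [-0.0, 0.996, 0.093, -0.0]
contact_force: [0.3, -0.8, -6.2]
gripper_width: 0.41
grasp_force: 61.2
t 6.45 tcp [ 0.4713 -0.3935  0.4177] F [ 0.29 -0.76 -6.2 ] w 0.41
rotvec tool [-0.0001  0.     -0.    ] shift tool now [-0.0218 -0.344   0.0008] shift after turn [-0.0218 -0.344   0.0007]
```

View pics/scene2.png

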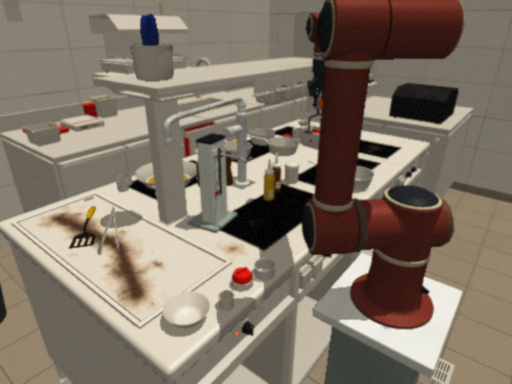

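The pan is hidden behind the arm here, with only the orange grip showing at (321,103). I'll carry the pan to the staging point in front of the hook.

```bash
python3 -m inch '[[[-0.004,-0.010,0],[0,0,0],0],[[-0.003,-0.02,0],[0,0,0],0],[[-0.003,-0.026,0],[0,0,0],0],[[-0.003,-0.03,0],[0,0,0],0],[[-0.003,-0.03,0],[0,0,0],0],[[-0.003,-0.03,0],[0,0,0],0],[[-0.003,-0.03,0],[0,0,0],0],[[0,-0.03,0],[0,0,0],0]]'
python3 -m inch '[[[0,-0.03,0],[0,0,0],0],[[0,-0.03,0],[0,0,0],0],[[0,-0.028,0],[0,0,0],0],[[0,-0.022,0],[0,0,0],0],[[0,-0.016,0],[0,0,0],0],[[0,-0.008,0],[0,0,0],0],[[0,-0.004,0],[0,0,0],0],[[0,0,0],[0,0,0],0]]'
python3 -m inch '[[[0,0,0.005],[0,0,0],0],[[0,0,0.013],[0,0,0],0],[[0,0,0.015],[0,0,0],0],[[0,0,0.015],[0,0,0],0],[[0,0,0.014],[0,0,0],0],[[0,0,0.008],[0,0,0],0],[[0,0,0.003],[0,0,0],0],[[0,0,0],[0,0,0],0]]'
python3 - <<'E'
from h import *
for c in("scene","top"):
    im,d=manip.grab_frame(c);cv2.imwrite(f"pics/{c}3.png",im[:,:,::-1]);np.save(c+"3.npy",d)
    for l in("grip","bail_bar","hook_seat","pan"):print(c,l,[(np.round(x["point"],3).tolist(),round(x["score"],2)) for x in manip.look_for(c,l)[:2]])
togo([.386,-.0595,.343],10.7)
a=cv2.imread("pics/scene3.png")[100:250,150:350];cv2.imwrite("pics/c3.png",cv2.resize(a,(800,600),interpolation=2))
E
```

```text
time: 7.25
tool_pos: [0.4102, -0.1935, 0.418]
tool_rot: [0.0, 0.996, 0.093, 0.0]
contact_force: [0.4, -0.6, -4.7]
gripper_width: 0.413
grasp_force: 61.4
time: 8.05
tool_pos: [0.3856, -0.0595, 0.4179]
tool_rot: [0.0, 0.996, 0.093, 0.0]
contact_force: [0.7, 0.9, -5.8]
gripper_width: 0.413
grasp_force: 61.5
time: 8.85
tool_pos: [0.3857, -0.0595, 0.3444]
tool_rot: [-0.0, 0.996, 0.093, -0.0]
contact_force: [-0.6, -0.4, -6.5]
gripper_width: 0.413
grasp_force: 61.4
scene grip [([0.379, -0.034, 0.221], 0.92)]
scene bail_bar [([0.384, -0.033, 0.22], 0.57)]
scene hook_seat [([0.594, -0.019, 0.272], 0.4)]
scene pan [([0.381, -0.033, 0.226], 0.66)]
top grip [([0.436, -0.078, 0.231], 0.71), ([0.644, -0.366, 0.122], 0.62)]
top bail_bar [([0.441, -0.073, 0.227], 0.85)]
top hook_seat [([0.583, -0.02, 0.272], 0.7)]
top pan [([0.44, -0.074, 0.228], 0.79)]
t 9.35 tcp [ 0.3858 -0.0596  0.345 ] F [ 0.29 -0.   -6.43] w 0.412
rotvec tool [ 0.0002 -0.0003  0.0001] shift tool now [ 0.0002 -0.      0.002 ] shift after turn [ 0.0002 -0.      0.002 ]
```

View pics/c3.png

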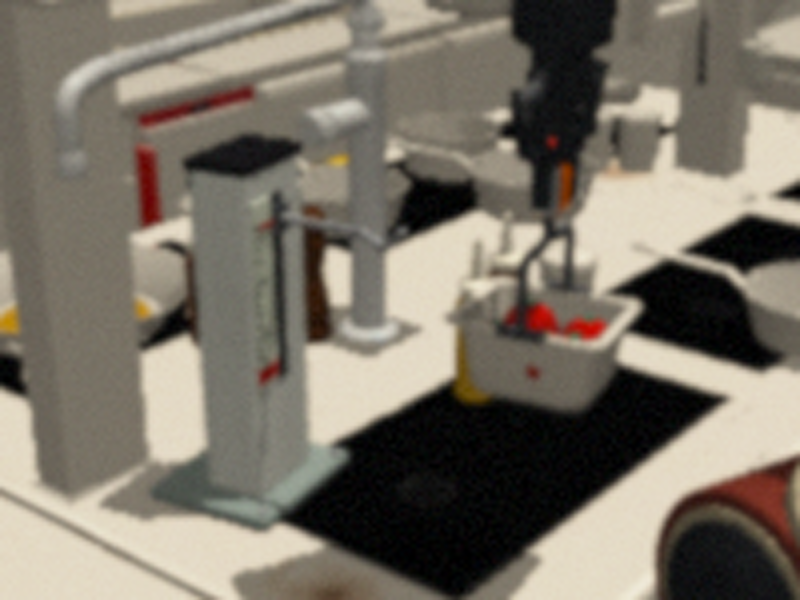

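The crop shows the pan hanging level at (550,350), with its bail arch peaking at (555,225). The hook tip is at (400,238), with the trough at about (380,240). I'll measure the bail and pan from depth.

Run:
```python
from h import *
ps=np.radians(10.7);ux=np.array([np.cos(ps),np.sin(ps)]);uy=np.array([-ux[1],ux[0]])
seat=np.array([.5355,-.031])
for c in("scene","top"):
    d=np.load(c+"3.npy");P=cloud(c,d);m=(d>0)&(np.hypot(P[...,0]-.388,P[...,1]+.059)<.12)
    im=cv2.imread(f"pics/{c}3.png");hsv=cv2.cvtColor(im,cv2.COLOR_BGR2HSV)
    def loc(q):
        w=q[:,:2]-[.3858,-.0596];return np.c_[w@ux,w@uy,q[:,2]-.345]
    o=loc(P[m&(hsv[...,0]>5)&(hsv[...,0]<20)&(hsv[...,1]>150)&(P[...,2]>.3)]);
    if len(o):print(c,"orange",len(o),np.percentile(o,[3,50,97],axis=0).round(4).tolist())
    b=loc(P[m&(P[...,2]>.25)&(P[...,2]<.315)]);print(c,"bail",len(b))
    if c=="scene":
        for z in np.arange(-.09,-.03,.008):
            k=b[abs(b[:,2]-z)<.004]
            if len(k):print(round(z,3),len(k),"x",np.median(k[:,0]).round(4),"y",np.percentile(k[:,1],[5,50,95]).round(3))
    r=loc(P[m&(P[...,2]>.215)&(P[...,2]<.25)]);print(c,"rim",len(r),np.percentile(r[:,2],[50,95]).round(4),cv2.minAreaRect((r[:,:2]*1000).astype(np.float32)),
      "plane",np.linalg.lstsq(np.c_[r[:,:2],np.ones(len(r))],r[:,2],rcond=None)[0].round(3))
    if c=="top": t=r[r[:,2]>np.percentile(r[:,2],60)];print("extents",np.percentile(t,[1,99],axis=0).round(4).tolist())
```

```text
scene orange 247 [[-0.0844, -0.019, -0.0132], [-0.0184, 0.0658, 0.2302], [0.0125, 0.0987, 0.2929]]
scene bail 107
-0.09 11 x 0.0022 y [-0.05  -0.043  0.052]
-0.082 11 x 0.002 y [-0.051  0.051  0.054]
-0.074 10 x 0.0025 y [-0.05  -0.047  0.053]
-0.066 9 x 0.0026 y [-0.049  0.051  0.053]
-0.058 12 x 0.0018 y [-0.048  0.05   0.055]
-0.05 34 x 0.0011 y [-0.037  0.011  0.046]
-0.042 9 x 0.0034 y [0.001 0.003 0.008]
-0.034 8 x 0.0026 y [0.001 0.003 0.005]
scene rim 697 [-0.1162 -0.1055] ((2.8968772888183594, 0.03336334228515625), (131.3717041015625, 116.27481079101562), 0.7784965634346008) plane [ 0.001  0.004 -0.116]
top bail 0
top rim 254 [-0.1115 -0.1048] ((5.940216064453125, 0.9133644104003906), (130.48748779296875, 106.3231430053711), 0.9506146311759949) plane [ 0.03  -0.008 -0.115]
extents [[-0.0597, -0.0513, -0.1102], [0.0713, 0.0546, -0.1024]]
```

```bash
python3 -m inch '[[[0.005,0,0],[0,0,0],0],[[0.013,0,0],[0,0,0],0],[[0.017,0,0],[0,0,0],0],[[0.018,0,0],[0,0,0],0],[[0.018,0,0],[0,0,0],0],[[0.013,0,0],[0,0,0],0],[[0.006,0,0],[0,0,0],0],[[0,0,0],[0,0,0],0]]'
python3 -m inch '[[[0.008,0,0],[0,0,0],0],[[0.01,0,0],[0,0,0],0],[[0.01,0,0],[0,0,0],0],[[0.01,0,0],[0,0,0],0],[[0.01,0,0],[0,0,0],0],[[0.007,0,0],[0,0,0],0],[[0.003,0,0],[0,0,0],0],[[0,0,0],[0,0,0],0]]'
python3 - <<'E'
from h import *
im,d=manip.grab_frame("scene");cv2.imwrite("pics/scene4.png",im[:,:,::-1]);np.save("scene4.npy",d)
togo([.5355-.004,-.031-.001,.345],10.7)
cv2.imwrite("pics/c4.png",cv2.resize(im[110:230,180:340,::-1],(800,600),interpolation=2))
s=manip.state()["tool_pos"]
ps=np.radians(10.7);ux=np.array([np.cos(ps),np.sin(ps)]);uy=np.array([-ux[1],ux[0]])
P=cloud("scene",d);w=P[...,:2]-s[:2];L=np.stack([w@ux,w@uy,P[...,2]-s[2]],-1)
m=(d>0)&(abs(L[...,0])<.04)&(abs(L[...,1])<.07)
for lo,hi in((-.1,-.06),(-.046,-.03)):
    k=L[m&(L[...,2]>lo)&(L[...,2]<hi)&((abs(L[...,1])>.03)|(hi>-.04))];print(lo,len(k),np.median(k,0).round(4))
h=P[(d>0)&(P[...,2]>.26)&(P[...,2]<.29)&(P[...,0]<.54)&(P[...,0]>.49)&(abs(P[...,1]+.033)<.012)];print("hooktip",len(h),np.percentile(h,[3,97],axis=0).round(3))
E
```

```text
time: 10.15
tool_pos: [0.4747, -0.0427, 0.3444]
tool_rot: [-0.0, 0.996, 0.094, -0.0]
contact_force: [-1.2, -0.0, -6.0]
gripper_width: 0.413
grasp_force: 61.4
time: 10.95
tool_pos: [0.5315, -0.032, 0.3446]
tool_rot: [-0.0, 0.996, 0.093, -0.0]
contact_force: [-0.4, -0.7, -6.5]
gripper_width: 0.414
grasp_force: 61.4
t 11.0 tcp [ 0.5312 -0.032   0.3447] F [ 0.6  -0.37 -5.98] w 0.407
rotvec tool [-0.0001  0.0007  0.0001] shift tool now [ 0.0003  0.     -0.0003] shift after turn [ 0.0003  0.     -0.0003]
-0.1 63 [ 0.0025  0.0459 -0.0806]
-0.046 20 [ 0.0022  0.0023 -0.0415]
hooktip 23 [[ 0.515 -0.038  0.261]
 [ 0.538 -0.03   0.281]]
```

View pics/c4.png

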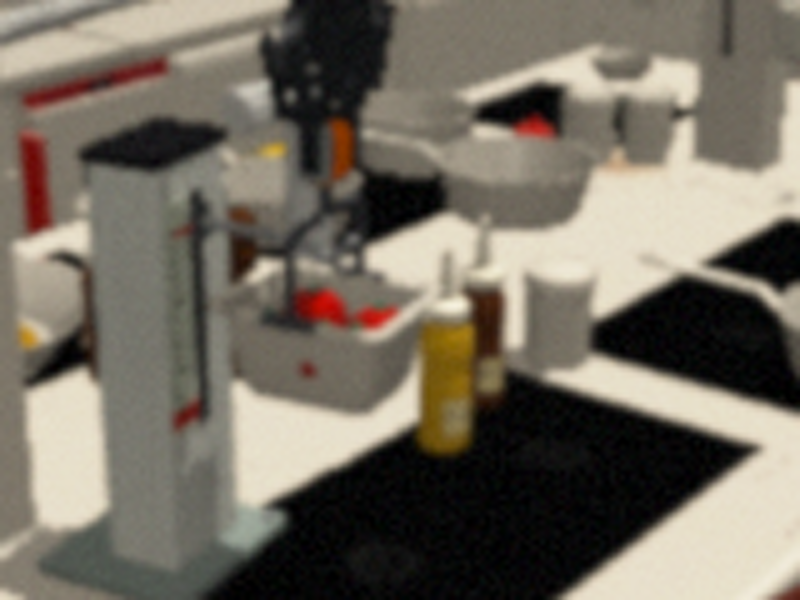

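The hook now reaches through the bail window, with the hook at (240,230) and the bail arch at (330,205). I'll lower it gently.

```bash
python3 -m inch '[[[0,0,0.003],[0,0,0],0],[[0,0,0.004],[0,0,0],0],[[0,0,0.004],[0,0,0],0],[[0,0,0.004],[0,0,0],0],[[0,0,0.004],[0,0,0],0],[[0,0,0.003],[0,0,0],0],[[0,0,0.002],[0,0,0],0],[[0,0,0],[0,0,0],0]]'
python3 -m inch '[[[0,0,0.002],[0,0,0],0],[[0,0,0.002],[0,0,0],0],[[0,0,0.002],[0,0,0],0],[[0,0,0.002],[0,0,0],0],[[0,0,0.002],[0,0,0],0],[[0,0,0.002],[0,0,0],0],[[0,0,0.002],[0,0,0],0],[[0,0,0],[0,0,0],0]]'
python3 -m inch '[[[0,0,0.002],[0,0,0],0],[[0,0,0.002],[0,0,0],0],[[0,0,0.002],[0,0,0],0],[[0,0,0.002],[0,0,0],0],[[0,0,0.002],[0,0,0],0],[[0,0,0.002],[0,0,0],0],[[0,0,0.002],[0,0,0],0],[[0,0,0],[0,0,0],0]]'
cat > chk.py <<'E'
from h import *
fs=[];ts=[]
for i in range(4):
    im,d=manip.grab_frame("scene");s=manip.state();fs.append(s["contact_force"]);ts.append(s["ft_torque"])
print(s["time"],s["tool_pos"].round(4),"F",np.mean(fs,0).round(2),"T",np.mean(ts,0).round(3))
P=cloud("scene",d)
hsv=cv2.cvtColor(im,cv2.COLOR_RGB2HSV)
ps=np.radians(10.7);ux=np.array([np.cos(ps),np.sin(ps)])
a=(P[...,:2]-[.5355,-.031])@ux
h=P[(d>0)&(a>.045)&(a<.09)&(abs((P[...,:2]-[.5355,-.031])@[-ux[1],ux[0]])<.012)&(P[...,2]>.12)&(P[...,2]<.29)]
if len(h):print("hook arm z",len(h),np.percentile(h[:,2],[5,50,95]).round(4))
cv2.imwrite("last.png",im[:,:,::-1]);np.save("last.npy",d)
E
python3 chk.py
```

```text
time: 11.8
tool_pos: [0.531, -0.032, 0.3203]
tool_rot: [-0.0, 0.996, 0.093, -0.0]
contact_force: [-0.1, 0.4, -5.8]
gripper_width: 0.413
grasp_force: 61.4
time: 12.6
tool_pos: [0.5311, -0.0321, 0.3064]
tool_rot: [-0.0, 0.996, 0.093, -0.0]
contact_force: [-0.9, -0.7, -5.5]
gripper_width: 0.411
grasp_force: 61.5
time: 13.4
tool_pos: [0.5312, -0.0321, 0.2925]
tool_rot: [-0.0, 0.996, 0.093, -0.0]
contact_force: [-0.4, -0.0, -4.0]
gripper_width: 0.414
grasp_force: 61.5
13.6 [ 0.5312 -0.0321  0.2929] F [-0.58 -0.53 -4.42] T [-0.118  0.157 -0.008]
hook arm z 55 [0.1678 0.2441 0.2518]
```

```bash
python3 -m inch '[[[0,0,0.003],[0,0,0],0],[[0,0,0.004],[0,0,0],0],[[0,0,0.004],[0,0,0],0],[[0,0,0.004],[0,0,0],0],[[0,0,0.004],[0,0,0],0],[[0,0,0.003],[0,0,0],0],[[0,0,0.002],[0,0,0],0],[[0,0,0],[0,0,0],0]]'
python3 chk.py
python3 -m inch '[[[0,0,0.002],[0,0,0],0],[[0,0,0.003],[0,0,0],0],[[0,0,0.003],[0,0,0],0],[[0,0,0.003],[0,0,0],0],[[0,0,0.003],[0,0,0],0],[[0,0,0.003],[0,0,0],0],[[0,0,0.001],[0,0,0],0],[[0,0,0],[0,0,0],0]]'
python3 chk.py
```

```text
time: 14.4
tool_pos: [0.5312, -0.0321, 0.2686]
tool_rot: [-0.0, 0.996, 0.093, -0.0]
contact_force: [-0.6, -0.6, -3.1]
gripper_width: 0.41
grasp_force: 61.8
14.6 [ 0.5313 -0.0321  0.2691] F [-1.45 -0.68 -2.52] T [-0.101  0.232 -0.014]
hook arm z 56 [0.1429 0.1638 0.2282]
time: 15.4
tool_pos: [0.5312, -0.0321, 0.2507]
tool_rot: [-0.0, 0.996, 0.093, -0.0]
contact_force: [-1.9, -0.0, -0.9]
gripper_width: 0.412
grasp_force: 61.9
15.6 [ 0.5313 -0.0321  0.251 ] F [-1.3  -0.88 -1.66] T [-0.11   0.238  0.016]
hook arm z 56 [0.1226 0.145  0.2093]
```

```bash
python3 -m inch '[[[-0.0005,0,0],[0,0,0],0],[[-0.0005,0,0],[0,0,0],0],[[-0.0005,0.0005,0],[0,0,0],0],[[-0.0005,0.0005,0],[0,0,0],0],[[0,0,0],[0,0,0],0],[[0,0,0],[0,0,0],0]]'
python3 chk.py;python3 chk.py
```

```text
time: 16.2
tool_pos: [0.5302, -0.0331, 0.2513]
tool_rot: [-0.0, 0.996, 0.093, 0.001]
contact_force: [5.1, 2.6, -1.5]
gripper_width: 0.412
grasp_force: 62.1
16.4 [ 0.5302 -0.0331  0.2513] F [ 5.02  2.36 -1.06] T [ 0.443 -0.926 -0.002]
hook arm z 56 [0.1254 0.1455 0.2105]
16.6 [ 0.5302 -0.0331  0.2513] F [ 4.85  2.32 -1.53] T [ 0.445 -0.956 -0.002]
hook arm z 55 [0.1256 0.1464 0.2107]
```

```bash
python3 -m inch '[[[0.0005,-0.0003,0],[0,0,0],0],[[0.0005,-0.0003,0],[0,0,0],0],[[0.0005,-0.0001,0.001],[0,0,0],0],[[0,0,0.002],[0,0,0],0],[[0,0,0.002],[0,0,0],0],[[0,0,0.002],[0,0,0],0],[[0,0,0.001],[0,0,0],0],[[0,0,0],[0,0,0],0]]'
python3 chk.py;python3 chk.py
```

```text
time: 17.4
tool_pos: [0.5306, -0.0327, 0.2425]
tool_rot: [0.0, 0.996, 0.093, -0.0]
contact_force: [1.4, -1.5, -0.5]
gripper_width: 0.417
grasp_force: 62.1
17.6 [ 0.5307 -0.0327  0.2429] F [ 1.73 -2.14 -0.85] T [-0.461 -0.291 -0.002]
hook arm z 46 [0.1247 0.1964 0.2022]
17.8 [ 0.5307 -0.0327  0.2428] F [ 1.48 -2.78 -0.96] T [-0.587 -0.231 -0.023]
hook arm z 51 [0.1237 0.1381 0.2023]
```

```bash
python3 -m inch '[[[0.0003,0.0003,0],[0,0,0],0],[[0,0.0003,0.001],[0,0,0],0],[[0,0,0.002],[0,0,0],0],[[0,0,0.001],[0,0,0],0],[[0,0,0],[0,0,0],0]]'
python3 chk.py;python3 chk.py
```

```text
time: 18.3
tool_pos: [0.5309, -0.0328, 0.2383]
tool_rot: [-0.0, 0.996, 0.093, -0.0]
contact_force: [-0.7, -1.0, -0.4]
gripper_width: 0.41
grasp_force: 62.1
18.5 [ 0.5309 -0.0328  0.2387] F [-1.17 -0.7  -0.37] T [-0.247  0.27  -0.029]
hook arm z 43 [0.1241 0.1932 0.1981]
18.7 [ 0.531  -0.0329  0.2387] F [-1.74 -0.87 -0.27] T [-0.18   0.361  0.004]
hook arm z 44 [0.1234 0.1928 0.1981]
```

```bash
python3 -m inch '[[[-0.0003,0.0002,0.001],[0,0,0],0],[[0,0,0.001],[0,0,0],0],[[0,0,0.001],[0,0,0],0],[[0,0,0],[0,0,0],0],[[0,0,0],[0,0,0],0]]'
python3 chk.py;python3 chk.py;python3 chk.py
```

```text
time: 19.2
tool_pos: [0.531, -0.0331, 0.2358]
tool_rot: [-0.0, 0.996, 0.093, 0.0]
contact_force: [-1.3, 0.7, 0.3]
gripper_width: 0.412
grasp_force: 62.1
19.4 [ 0.531  -0.0331  0.2359] F [-0.88  0.68 -0.1 ] T [ 0.172  0.191 -0.   ]
hook arm z 39 [0.1211 0.1913 0.1953]
19.6 [ 0.531  -0.0332  0.2359] F [-0.89  1.33 -0.43] T [0.175 0.169 0.001]
hook arm z 41 [0.1223 0.19   0.1953]
19.8 [ 0.531  -0.0332  0.2359] F [-0.7   0.98 -0.71] T [0.225 0.169 0.009]
hook arm z 40 [0.1232 0.1912 0.1961]
```

```bash
python3 -m inch '[[[-0.0002,-0.0002,0.001],[0,0,0],0],[[0,0,0.001],[0,0,0],0],[[0,0,0.0005],[0,0,0],0],[[0,0,0],[0,0,0],0],[[0,0,0],[0,0,0],0],[[0,0,0],[0,0,0],0]]'
python3 chk.py;python3 chk.py;python3 chk.py
python3 -c "
import cv2
a=cv2.imread('last.png')[110:260,170:370];cv2.imwrite('pics/c5.png',cv2.resize(a,(800,600),interpolation=2))"
```

```text
time: 20.4
tool_pos: [0.5309, -0.0331, 0.2335]
tool_rot: [0.0, 0.996, 0.093, 0.0]
contact_force: [-0.4, -0.4, 0.3]
gripper_width: 0.409
grasp_force: 62.2
20.6 [ 0.5308 -0.0331  0.2334] F [0.6  0.12 0.33] T [ 0.037 -0.169 -0.012]
hook arm z 40 [0.1228 0.1887 0.1932]
20.8 [ 0.5308 -0.0331  0.2334] F [1.15 0.28 0.32] T [ 0.042 -0.231 -0.004]
hook arm z 41 [0.1204 0.1878 0.1939]
21.0 [ 0.5308 -0.0331  0.2334] F [1.37 0.41 0.11] T [-0.017 -0.256  0.011]
hook arm z 40 [0.1224 0.1885 0.1936]
```

View pics/c5.png

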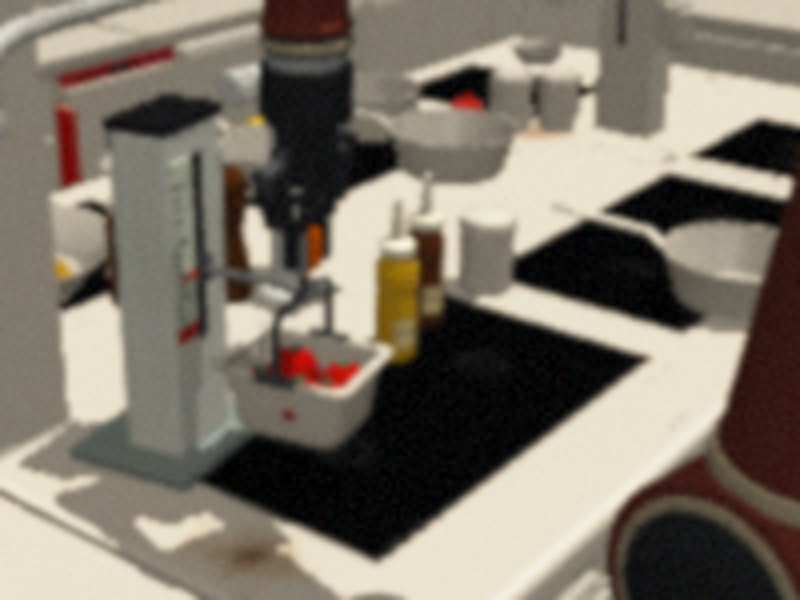

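The pan hangs at (310,390) with its bar in the hook. The pointer at (190,272) is well above the red mark at (190,332), and the hand force is about zero. I'll release.

```bash
python3 -m inch '[[[0.0002,0,0],[0,0,0],0.40],[[0,0,0],[0,0,0],0.42],[[0,0,0],[0,0,0],0.44],[[0,0,0],[0,0,0],0.46],[[0,0,0],[0,0,0],0.5],[[0,0,0],[0,0,0],0.55],[[0,0,0],[0,0,0],0.62],[[0,0,0],[0,0,0],0.7]]'
python3 -m inch '[[[0,0,0],[0,0,0],0.78],[[0,0,0],[0,0,0],0.86],[[0,0,0],[0,0,0],0.95],[[0,0,0],[0,0,0],1],[[0,0,0],[0,0,0],1],[[0,0,0],[0,0,0],1],[[0,0,0],[0,0,0],1],[[0,0,0],[0,0,0],1]]'
python3 chk.py;python3 chk.py
```

```text
time: 21.8
tool_pos: [0.5309, -0.033, 0.2333]
tool_rot: [0.0, 0.996, 0.093, 0.0]
contact_force: [-0.1, -1.1, 0.3]
gripper_width: 0.699
grasp_force: 0.0
time: 22.6
tool_pos: [0.5309, -0.033, 0.2333]
tool_rot: [-0.0, 0.996, 0.093, -0.0]
contact_force: [0.3, -0.4, -0.2]
gripper_width: 1.0
grasp_force: 0.0
22.8 [ 0.5309 -0.033   0.2333] F [-0.23  0.32 -0.21] T [ 0.029 -0.01   0.011]
hook arm z 39 [0.1228 0.187  0.1917]
23.0 [ 0.5309 -0.033   0.2333] F [-0.14  0.2  -0.09] T [0.008 0.006 0.002]
hook arm z 36 [0.1224 0.1881 0.1915]
```

Released, and the hook shifted only about 2 mm. I'll retract straight up and let it settle.

```bash
python3 -m inch '[[[0,0,-0.003],[0,0,0],1],[[0,0,-0.008],[0,0,0],1],[[0,0,-0.015],[0,0,0],1],[[0,0,-0.02],[0,0,0],1],[[0,0,-0.02],[0,0,0],1],[[0,0,-0.02],[0,0,0],1],[[0,0,-0.015],[0,0,0],1],[[0,0,-0.005],[0,0,0],1]]'
for i in 1 2 3 4; do python3 -m inch '[[[0,0,0],[0,0,0],1],[[0,0,0],[0,0,0],1],[[0,0,0],[0,0,0],1],[[0,0,0],[0,0,0],1],[[0,0,0],[0,0,0],1],[[0,0,0],[0,0,0],1],[[0,0,0],[0,0,0],1],[[0,0,0],[0,0,0],1]]' | grep time; done
python3 chk.py
python3 - <<'E'
from h import *
prev=None
for i in range(8):
    im,d=manip.grab_frame("scene");g=cv2.cvtColor(im,cv2.COLOR_RGB2GRAY)[150:230,200:300].astype(np.float32)
    if prev is not None:print(cv2.phaseCorrelate(prev,g)[0])
    prev=g
cv2.imwrite('pics/c6.png',cv2.resize(im[110:260,170:370,::-1],(800,600),interpolation=2))
E
```

```text
time: 23.8
tool_pos: [0.5317, -0.0332, 0.3427]
tool_rot: [0.001, 0.996, 0.093, 0.002]
contact_force: [0.4, 0.9, -0.2]
gripper_width: 0.996
grasp_force: 0.0
time: 24.6
time: 25.4
time: 26.2
time: 27.0
27.2 [ 0.5309 -0.033   0.3393] F [-0.23  0.1   0.12] T [-0.008 -0.003  0.007]
hook arm z 36 [0.1235 0.188  0.1919]
(0.04899559049235336, 0.03308023851706565)
(0.010608427456787695, -0.0395755324365652)
(-0.004255182656400791, -0.028013318279207056)
(0.01640611071576359, 0.06786764431907955)
(-0.004900466050798968, -0.0648491223184422)
(-0.0015686514213584246, 0.0361912878089683)
(0.018917375453646912, 0.0015494905416346683)
```

View pics/c6.png

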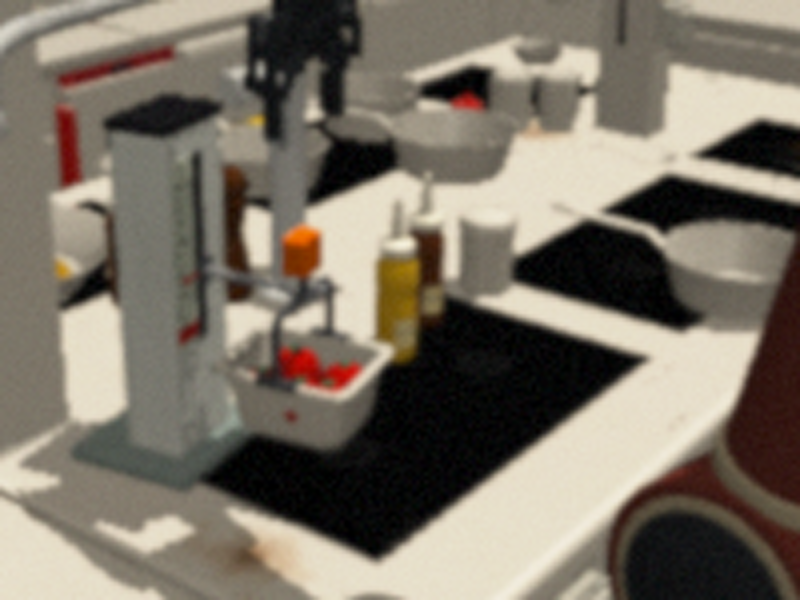

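The pan hangs level and still on the hook at (305,390). The gripper is clear at (300,60), and the pointer at (190,278) is above the red mark.

```bash
python3 -c "
from plant import manip
print(manip.job_done())"
```

```text
the job is handed in; nothing more can be done
None
```

The job is handed in: the pan hangs level and still on the scale's hook, pulled down about 80 mm (red mark at 130 mm), with the gripper clear of it; no verdict was returned.

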